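# Find the rocking corner of a levelling plate and press its shim flat

## Task

The levelling plate rocks at one of its four corners. Press down on the blue-ringed corners with a fingertip until you find the one that gives, then press the orange shim lever beside that corner down flat, leaving the other three levers standing. Only press: do not pick up or shift the plate, the dish on it or the things around it.

Things in the scene. Friction and masses are not known exactly. Their poses are not given: they have to be found in the camera images.
- base_frame: grey steel base frame fixed to the worktop, 154 x 350 mm, 8 mm thick. Origin on the worktop under its centre; its x axis runs along the short side and its y axis along the long side (x points roughly away from the robot)
- plate: aluminium levelling plate, 170 (x) x 220 (y) x 10 mm, 1 kg, loose on four feet. Origin: centre of its underside, 38 mm above the worktop (top at 48 mm). At rest it is level and nothing shows which corner gives. Pressed at that corner it rocks about the other diagonal: the corner goes down 4 mm under 3 to 5 N, stops, and springs back when released. The other three corners are firm
- dish: petri dish, 62 mm across, 13 mm high, loose on the middle of the plate. Origin at its underside
- green_dropper: small brown dropper bottle with a green cap, 25 x 25 x 65 mm, standing behind the plate; bystander. Origin at its underside
- tape: roll of beige tape lying flat, 100 mm across, 25 mm high; bystander. Origin at its underside
- pen: blue and white marker pen lying on the worktop, 135 mm long; bystander. Origin at its underside
- corner_1 (a point): middle of the blue ring (26 mm across) on top of the plate at its near left (-x, +y) corner, right above a foot; the spot to press. 60 mm along x and 74 mm along y from the plate's centre
- corner_2 (a point): middle of the blue ring (26 mm across) on top of the plate at its near right (-x, -y) corner, right above a foot; the spot to press. 60 mm along x and 74 mm along y from the plate's centre
- corner_3 (a point): middle of the blue ring (26 mm across) on top of the plate at its far left (+x, +y) corner, right above a foot; the spot to press. 60 mm along x and 74 mm along y from the plate's centre
- corner_4 (a point): middle of the blue ring (26 mm across) on top of the plate at its far right (+x, -y) corner, right above a foot; the spot to press. 60 mm along x and 74 mm along y from the plate's centre
- shim_1 (a joint): shim lever of the near left (-x, +y) corner: angle in rad its tab stands up, 0 = flat, at the start 0.42 to 0.5. Hinge line parallel to the frame's x, 13 mm above the worktop, 104 mm along y from the frame's centre; the tab points outward along y, 60 mm long. Stiff: stays where left, 3 to 6 N at the pad presses it down, hard stop at 0. Flat, its toe fills the gap under the corner
- shim_1_pad (a point): middle of the upper face of the orange pad (26 x 26 mm, 7 mm thick) on the tab of shim lever 1, 47 mm from the hinge line along the tab; moves with the tab. 60 mm along x from the frame's centre, like the corner spot
- shim_2 (a joint): shim lever of the near right (-x, -y) corner: angle in rad its tab stands up, 0 = flat, at the start 0.42 to 0.5. Hinge line parallel to the frame's x, 13 mm above the worktop, 104 mm along y from the frame's centre; the tab points outward along y, 60 mm long. Stiff: stays where left, 3 to 6 N at the pad presses it down, hard stop at 0. Flat, its toe fills the gap under the corner
- shim_2_pad (a point): middle of the upper face of the orange pad (26 x 26 mm, 7 mm thick) on the tab of shim lever 2, 47 mm from the hinge line along the tab; moves with the tab. 60 mm along x from the frame's centre, like the corner spot
- shim_3 (a joint): shim lever of the far left (+x, +y) corner: angle in rad its tab stands up, 0 = flat, at the start 0.42 to 0.5. Hinge line parallel to the frame's x, 13 mm above the worktop, 104 mm along y from the frame's centre; the tab points outward along y, 60 mm long. Stiff: stays where left, 3 to 6 N at the pad presses it down, hard stop at 0. Flat, its toe fills the gap under the corner
- shim_3_pad (a point): middle of the upper face of the orange pad (26 x 26 mm, 7 mm thick) on the tab of shim lever 3, 47 mm from the hinge line along the tab; moves with the tab. 60 mm along x from the frame's centre, like the corner spot
- shim_4 (a joint): shim lever of the far right (+x, -y) corner: angle in rad its tab stands up, 0 = flat, at the start 0.42 to 0.5. Hinge line parallel to the frame's x, 13 mm above the worktop, 104 mm along y from the frame's centre; the tab points outward along y, 60 mm long. Stiff: stays where left, 3 to 6 N at the pad presses it down, hard stop at 0. Flat, its toe fills the gap under the corner
- shim_4_pad (a point): middle of the upper face of the orange pad (26 x 26 mm, 7 mm thick) on the tab of shim lever 4, 47 mm from the hinge line along the tab; moves with the tab. 60 mm along x from the frame's centre, like the corner spot
- pin_1 (a joint): red witness pin, 5 mm thick, under the plate's edge at the near left (-x, +y) corner: metres it has been pushed down, 0 at the start. A corner that drops pushes its pin down with it (3 mm or more when it rocks fully) and the pin stays down
- pin_2 (a joint): red witness pin, 5 mm thick, under the plate's edge at the near right (-x, -y) corner: metres it has been pushed down, 0 at the start. A corner that drops pushes its pin down with it (3 mm or more when it rocks fully) and the pin stays down
- pin_3 (a joint): red witness pin, 5 mm thick, under the plate's edge at the far left (+x, +y) corner: metres it has been pushed down, 0 at the start. A corner that drops pushes its pin down with it (3 mm or more when it rocks fully) and the pin stays down
- pin_4 (a joint): red witness pin, 5 mm thick, under the plate's edge at the far right (+x, -y) corner: metres it has been pushed down, 0 at the start. A corner that drops pushes its pin down with it (3 mm or more when it rocks fully) and the pin stays down

How it is judged:
On the way:
1. the corner that gives has been pressed down with the fingers, so that the plate rocks (angle between plate's own z axis and vertical above 0.025 rad and contact force between the fingers and plate above 1 N), for 0.1 s.
At the end, for the whole second after the job is handed in: the shim lever beside the corner that gave (witness pin down over 2 mm) is flat (within 0.08 rad), the other three levers still stand (over 0.25 rad), the plate rests level (within 0.015 rad) within 15 mm of where it was, and the dish, dropper bottle, tape and pen are within 20 mm of where they were (((value of joint pin_1 above 0.002 m and value of joint shim_1 below 0.08 rad and value of joint each of shim_2, shim_3, shim_4 above 0.25 rad) or (value of joint pin_2 above 0.002 m and value of joint shim_2 below 0.08 rad and value of joint each of shim_1, shim_3, shim_4 above 0.25 rad) or (value of joint pin_3 above 0.002 m and value of joint shim_3 below 0.08 rad and value of joint each of shim_1, shim_2, shim_4 above 0.25 rad) or (value of joint pin_4 above 0.002 m and value of joint shim_4 below 0.08 rad and value of joint each of shim_1, shim_2, shim_3 above 0.25 rad)) and angle between plate's own z axis and vertical below 0.015 rad and distance of plate from where it was at the start of the episode below 0.015 m and linear speed of plate below 0.02 m/s and distance of each of dish, green_dropper, tape, pen from where it was at the start of the episode below 0.02 m); the robot touches nothing.
It fails at once if a shim lever is pushed down (below 0.25 rad) at a corner that has not been pressed and found to rock (its witness pin is not down by 2 mm) ((value of joint pin_1 below 0.002 m and value of joint shim_1 below 0.25 rad) or (value of joint pin_2 below 0.002 m and value of joint shim_2 below 0.25 rad) or (value of joint pin_3 below 0.002 m and value of joint shim_3 below 0.25 rad) or (value of joint pin_4 below 0.002 m and value of joint shim_4 below 0.25 rad)).
It fails at once if the plate is lifted or shifted (its middle moves over 15 mm, or rises over 8 mm) (distance of plate from where it was at the start of the episode above 0.015 m or height (world z) of plate above 0.046 m).
It fails at once if the dish, dropper bottle, tape or pen is moved over 20 mm (distance of any of dish, green_dropper, tape, pen from where it was at the start of the episode above 0.02 m).
It also fails if it takes over 48 s, if anything falls off the work surface, if the arm or the gripper's body presses on something with over 40 N, if the wrist force passes 120 N, or if a joint passes its speed limit or range.

## Robot

A 6-joint arm with a two-finger parallel gripper is mounted at the origin on a cart in front of the work surface, level with it; the furniture and walls round the work are solid. World frame = base frame: x ahead of the robot, y to its left, z up, the work surface at z = 0. Lengths are in m, angles in rad, forces in N, time in s.
With the tool pointing down it reaches from about 0.35 to 0.775 m from the base axis. Payload 5.5 kg.
Tool frame: the origin (TCP) lies at the very end of the fingers, on their centre line; the grasp point (between the pads) lies 19 mm behind it; z points along the fingers, y is the line along which they close (so a half turn about z gives the same grasp; the last joint's range is limited). The gripper opens to 85 mm and grips with 20 to 120 N. Pads are 22 mm wide; open, the fingers measure 114 mm over their backs; the gripper's body (76 mm by 85 mm) begins 54 mm behind the grasp point. The pads swing forward as they close: fully open they stand 13 mm farther back than shut.
Start: joints at [0.99, 0.313, 0.046, 1.304, 0, 1.431], TCP at [0.245, 0.52, 0.231] pointing down, gripper open.
Joint ranges: [-2.76, 2.76], [-0.86, 1.69], [-1.03, 1.26], [-2.2, 2.34], [-1.47, 1.5], [-3.14, 3.14]. Speed limits (rad/s): [2.57, 2.57, 3.14, 3.14, 3.14, 3.14].

## Interface

Orientations are given as a unit quaternion [w, x, y, z].
In Python, from workcell import env, read_camera, get_calibration gives the robot as it stands.
- The arm moves only by the tool jog_arm, never from a script. Its argument "motion" is one flat list of numbers, 7 for each row, row after row: the shift along the tool's x, y, z as a fraction of full scale, then the turn, a rotation vector about the tool's x, y, z as a fraction of full scale, then the opening, from 0 (shut) to 1 (fully open). In form: [x, y, z, wx, wy, wz, grip, x, y, z, wx, wy, wz, grip, ...]. A call has 1 to 12 rows; each row is the pose to reach, as a shift and turn from the pose commanded when the call began, along the tool's axes at that moment; what a row does not reach only later rows make up. Full scale, the value 1, is 0.2 m for a shift and 90 degrees for a turn. A row lasts 1/8 s, in which the tool goes at most 62.5 mm and 10.7 degrees, less where a joint would pass 70% of its speed; a pose out of reach is approached as far as the arm can. A call with a number of a shift or a turn outside -1 to 1 is refused whole. A call with a gripper value outside its range is refused whole. The fingers move at their own pace and stop on an object; "newtons" is the grip in N (left out, the last holds). Time passes only in rows, so rows that repeat a pose let the fingers close. It gives the time, the measured TCP pose, the force, the opening and the grip force at its end, in the units of the state.
- env.get_state(): the state, without advancing time (a new reading comes with each control period).
- read_camera(name): name is "side" or "top" or "wrist"; returns the picture (420x560x3 uint8, red, green, blue); there is no depth.
- get_calibration(name): a dict with "fx", "fy", "cx", "cy" (pixels), "world_from_camera" (4x4, takes a point from camera to world coordinates). Camera axes: x right, y down, z forward; pixel columns grow to the right and rows downward; lengths in m; the calibration is good to about 2 mm. A picture is of the moment at which its call begins: read the wrist's pose just before it. get_calibration takes no time and is no camera call; for the wrist camera it gives the pose at the moment of the call.
- env.hand_in(): hands the job in; it is judged then, once.
The state is a dict: "clock": time; "joint_pos": joint angles; "qvel": joint speeds; "tau": joint torques, N m; "tcp_pos": TCP position; "orientation": TCP orientation; "wrist_force": force on the tool from outside, world axes, zero at the start; "ft_torque": the same for the moment, N m; "finger_gap": finger opening in m; "grip_force": force on a finger pad.
Only numpy, scipy, OpenCV 4.12 (cv2) and the standard library are available. Lean on these libraries where they do the work, as an engineer would, in place of code of your own. Each camera call takes 0.05 s, during which the arm holds its last target. There are 200 camera calls.

## Working session

There is one attempt and no reset: what is moved stays moved. The work goes in short steps, Python scripts to look and compute and a tool call to move; the robot and the scene stay as the last step left them, time stands still between calls to the robot, and variables do not carry over. Pictures are saved under pics/ and viewed, at most 10 in all, crops included, and the job is handed in when it is done.

Besides the shell and the picture viewer there is one more tool, called after ">>>" as a command line: name --argument value ..., lists and objects as JSON in quotes. jog_arm: Moves the arm, as the interface text tells. Shift numbers are shares of 0.2 m and turn numbers shares of 90 degrees, none past 1 either way. Its arguments: {"type":"object","properties":{"motion":{"type":"array","items":{"type":"number"}},"newtons":{"type":"number"}},"required":["motion"]}

```bash
mkdir -p pics; python3 - <<'E'
from workcell import env, read_camera, get_calibration
import cv2
for n in("top","side"):
    cv2.imwrite(f"pics/{n}0.png",cv2.resize(read_camera(n)[:,:,::-1],(800,600),interpolation=cv2.INTER_CUBIC))
    c=get_calibration(n);print(n,c)
s=env.get_state();print(s)
E
```

```text
top {'fx': 432.4317193815044, 'fy': 432.4317193815044, 'cx': 279.61765211740146, 'cy': 211.1496768075392, 'world_from_camera': array([[ 0.01963619, -0.99690108,  0.07617514,  0.47156611],
       [-0.99977019, -0.02023388, -0.00708246,  0.02538498],
       [ 0.00860184, -0.07601856, -0.9970693 ,  1.48120574],
       [ 0.        ,  0.        ,  0.        ,  1.        ]])}
side {'fx': 492.2456533141906, 'fy': 492.2456533141906, 'cx': 276.43680887672997, 'cy': 210.16124907195868, 'world_from_camera': array([[-9.99884054e-01,  9.83104004e-04, -1.51958043e-02,
         5.73291502e-01],
       [ 1.36789955e-02,  4.96445503e-01, -8.67960107e-01,
         1.30733982e+00],
       [ 6.69059363e-03, -8.68067334e-01, -4.96401390e-01,
         8.16227941e-01],
       [ 0.00000000e+00,  0.00000000e+00,  0.00000000e+00,
         1.00000000e+00]])}
{'clock': 0.1, 'joint_pos': array([9.90428177e-01, 3.13974820e-01, 4.51191428e-02, 1.30361026e+00,
       2.96700768e-05, 1.43116283e+00]), 'qvel': array([-9.62953830e-04, -3.27100026e-03,  8.69053897e-04,  5.14970076e-04,
        1.91570927e-05,  2.08768900e-03]), 'tau': array([ 2.77123225e-03, -4.81726348e+01,  2.99243867e+01,  1.27396433e-02,
       -1.41682772e-04, -2.62553107e-05]), 'tcp_pos': array([0.24506869, 0.51966754, 0.23048073]), 'orientation': array([-3.07964863e-04,  2.18588017e-01,  9.75816879e-01, -7.76064754e-04]), 'wrist_force': array([ 0.10195623, -0.62863058, -0.95082857]), 'ft_torque': array([-0.03687304,  0.00267679,  0.01523634]), 'grip_force': 0.0, 'finger_gap': 0.08538127776438108}
```

View pics/top0.png

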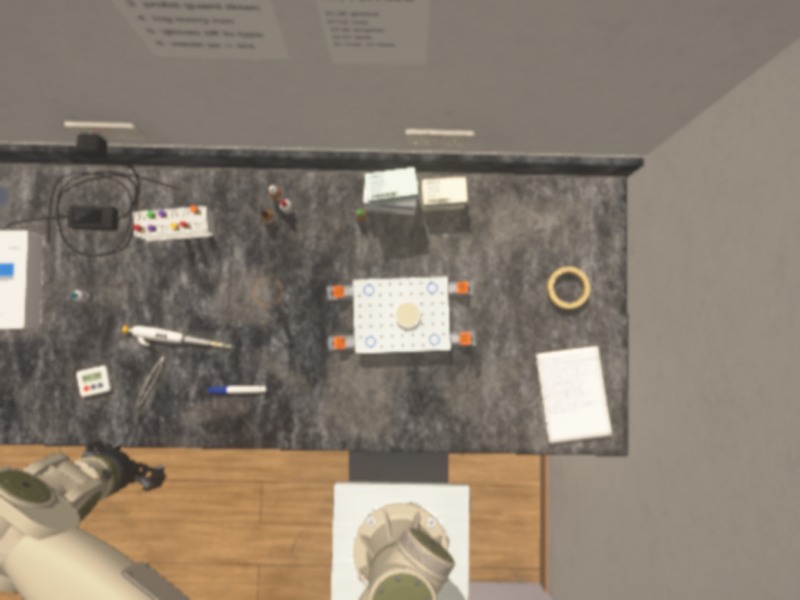

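View pics/side0.png

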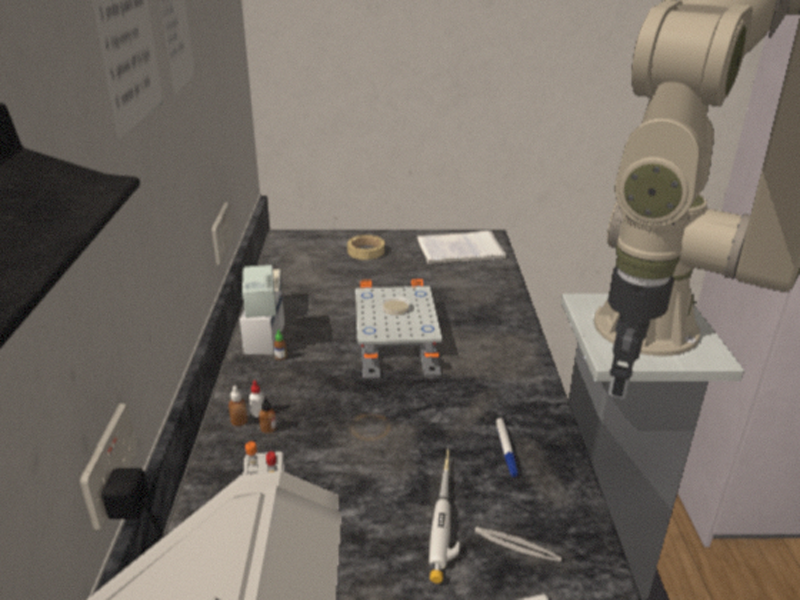

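```bash
cat > h.py <<'E'
from workcell import env, read_camera, get_calibration
import cv2, numpy as np
def ray(n,u,v):
    c=get_calibration(n);T=c["world_from_camera"]
    return T[:3,3],T[:3,:3]@[(u-c["cx"])/c["fx"],(v-c["cy"])/c["fy"],1]
def hit(n,u,v,z):
    o,d=ray(n,u,v);return o+d*(z-o[2])/d[2]
def proj(n,p):
    c=get_calibration(n);T=c["world_from_camera"]
    q=T[:3,:3].T@(np.asarray(p)-T[:3,3]);return np.array([c["fx"]*q[0]/q[2]+c["cx"],c["fy"]*q[1]/q[2]+c["cy"]])
def blobs(im,lo,hi,amin=8):
    m=cv2.inRange(cv2.cvtColor(im,cv2.COLOR_RGB2HSV),lo,hi)
    n,_,st,ce=cv2.connectedComponentsWithStats(m)
    return [(ce[i],st[i][4]) for i in range(1,n) if st[i][4]>=amin]
E
python3 - <<'E'
from h import *
for n in("top","side"):
    im=read_camera(n)
    for nm,lo,hi,z in(("blue",(98,50,60),(125,255,255),.048),("orange",(3,150,100),(16,255,255),.037)):
        for c,a in blobs(im,lo,hi):
            p=hit(n,*c,z)
            if .3<p[0]<.8 and abs(p[1])<.28: print(n,nm,c.round(1),a,p.round(4))
for u,v in((363,190),(417,190),(361,213),(424,203)): print(hit("top",u*.7,v*.7,.1).round(3))
E
```

```text
top orange [323.8 200.9] 47 [ 0.6195 -0.1324  0.037 ]
top orange [236.2 203.6] 50 [0.6044 0.161  0.037 ]
top orange [325.  236.6] 54 [ 0.4997 -0.138   0.037 ]
top orange [237.  239.6] 52 [0.4839 0.1551 0.037 ]
side orange [291.6 197.2] 33 [ 0.4976 -0.1425  0.037 ]
side orange [255.9 198.1] 36 [ 0.6169 -0.1363  0.037 ]
side orange [194.4 240.8] 8 [0.7874 0.1213 0.037 ]
side orange [302.1 247.9] 27 [0.4801 0.159  0.037 ]
side orange [259.7 248.7] 23 [0.5995 0.1626 0.037 ]
[0.83  0.103 0.1  ]
[ 0.832 -0.019  0.1  ]
[0.777 0.107 0.1  ]
[ 0.803 -0.036  0.1  ]
```

```bash
python3 - <<'E'
from h import *
im=read_camera("top")
for u,v in((370,341),(434,339),(369,290),(432,288)): print(hit("top",u*.7,v*.7,.048).round(4))
c=np.array([.552,.0114]);x=np.array([.9987,.0515]);y=np.array([-.0515,.9987])
for sx,sy in((-1,1),(-1,-1),(1,1),(1,-1)):
    p=c+.06*sx*x+.074*sy*y; q=proj("top",[*p,.048]); print(p.round(4),(q/.7).round(1))
cr=im[175:265,215:345]
cv2.imwrite("pics/crop1.png",cv2.resize(cr[:,:,::-1],None,fx=6,fy=6,interpolation=cv2.INTER_CUBIC))
E
```

```text
[0.4883 0.0816 0.048 ]
[ 0.4959 -0.0665  0.048 ]
[0.6068 0.0867 0.048 ]
[ 0.6145 -0.06    0.048 ]
[0.4883 0.0822] [369.7 341. ]
[ 0.4959 -0.0656] [433.6 339. ]
[0.6081 0.0884] [368.3 289.4]
[ 0.6157 -0.0594] [431.7 287.5]
```

>>> jog_arm --motion '[-0.5,-0.36,0,0,0,-0.1,0,-1,-0.72,0,0,0,-0.2,0,-1,-0.72,0,0,0,-0.281,0,-1,-0.72,0,0,0,-0.281,0,-1,-0.72,0,0,0,-0.281,0,-1,-0.72,0,0,0,-0.281,0]' --newtons 60

```text
clock: 1.0
tcp_pos: [0.3649, 0.3044, 0.2314]
orientation: [-0.0, 0.0, 1.0, 0.0]
wrist_force: [0.7, 0.8, -0.2]
finger_gap: -0.0002
grip_force: 0.0
```

View pics/crop1.png

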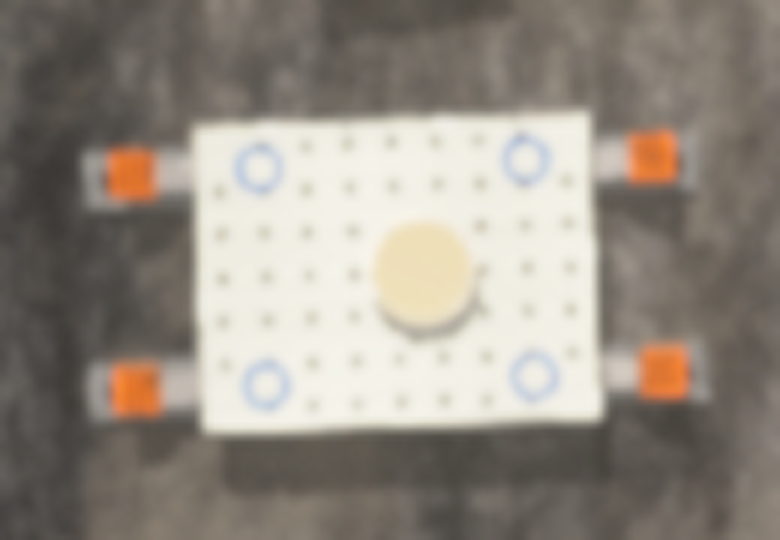

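The crop shows the four rings at (259,168), (526,159), (267,384) and (534,376), and the pads outside them. All of them agree with the model to about 1 mm. Moving over corner 1.

>>> jog_arm --motion '[-0.2,-0.33,0.2,0,0,0,0,-0.4,-0.66,0.4,0,0,0,0,-0.62,-1,0.6,0,0,0,0,-0.62,-1,0.6,0,0,0,0,-0.62,-1,0.6,0,0,0,0]'

```text
clock: 1.62
tcp_pos: [0.4892, 0.1037, 0.1093]
orientation: [-0.001, 0.0, 1.0, -0.0]
wrist_force: [0.1, 0.1, 0.1]
finger_gap: 0.0002
grip_force: 0.0
```

>>> jog_arm --motion '[0,-0.11,0.15,0,0,0,0,0,-0.11,0.25,0,0,0,0,0,-0.11,0.28,0,0,0,0,0,-0.11,0.28,0,0,0,0]'

```text
clock: 2.12
tcp_pos: [0.4888, 0.0839, 0.0555]
orientation: [-0.0, -0.001, 1.0, 0.0]
wrist_force: [0.6, 0.2, 1.0]
finger_gap: -0.0001
grip_force: 0.0
```

>>> jog_arm --motion '[0,0,0.02,0,0,0,0,0,0,0.03,0,0,0,0,0,0,0.037,0,0,0,0,0,0,0.04,0,0,0,0,0,0,0.042,0,0,0,0,0,0,0.042,0,0,0,0]'

```text
clock: 2.88
tcp_pos: [0.4892, 0.0827, 0.048]
orientation: [0.0, -0.0, 1.0, 0.0]
wrist_force: [-3.0, 1.1, 8.4]
finger_gap: 0.0
grip_force: 4.4
```

>>> jog_arm --motion '[0,0,0.004,0,0,0,0,0,0,0.006,0,0,0,0,0,0,0.006,0,0,0,0]'

```text
clock: 3.25
tcp_pos: [0.4892, 0.0827, 0.0479]
orientation: [0.001, -0.0, 1.0, 0.0]
wrist_force: [-5.9, 0.9, 18.2]
finger_gap: 0.0003
grip_force: 9.3
```

Corner 1 is firm (18 N without giving). Next is corner 2.

>>> jog_arm --motion '[0,0,-0.1,0,0,0,0,-0.03,-0.3,-0.12,0,0,0,0,-0.03,-0.6,-0.12,0,0,0,0,-0.03,-0.74,-0.1,0,0,0,0,-0.03,-0.74,-0.05,0,0,0,0,-0.03,-0.74,-0.04,0,0,0,0,-0.03,-0.74,-0.04,0,0,0,0]'

```text
clock: 4.12
tcp_pos: [0.4946, -0.0642, 0.0533]
orientation: [-0.0, -0.001, 1.0, 0.0]
wrist_force: [-0.3, -0.1, -0.0]
finger_gap: -0.0001
grip_force: 0.0
```

>>> jog_arm --motion '[0,0,0.02,0,0,0,0,0,0,0.03,0,0,0,0,0,0,0.037,0,0,0,0,0,0,0.042,0,0,0,0,0,0,0.046,0,0,0,0,0,0,0.046,0,0,0,0]'

```text
clock: 4.88
tcp_pos: [0.4952, -0.0647, 0.0478]
orientation: [0.001, -0.001, 1.0, 0.0]
wrist_force: [-9.6, 3.3, 28.4]
finger_gap: -0.0001
grip_force: 14.8
```

Corner 2 is firm too. Next is corner 4.

>>> jog_arm --motion '[0,0,-0.1,0,0,0,0,-0.2,0.02,-0.12,0,0,0,0,-0.4,0.02,-0.12,0,0,0,0,-0.6,0.02,-0.1,0,0,0,0,-0.6,0.02,-0.05,0,0,0,0,-0.6,0.02,-0.045,0,0,0,0,-0.6,0.02,-0.045,0,0,0,0]'

```text
clock: 5.75
tcp_pos: [0.6135, -0.061, 0.0532]
orientation: [-0.001, -0.0, 1.0, 0.0]
wrist_force: [0.5, 0.3, 0.6]
finger_gap: -0.0
grip_force: 0.0
```

>>> jog_arm --motion '[0,0,0.02,0,0,0,0,0,0,0.03,0,0,0,0,0,0,0.037,0,0,0,0,0,0,0.042,0,0,0,0,0,0,0.045,0,0,0,0,0,0,0.045,0,0,0,0]'

```text
clock: 6.5
tcp_pos: [0.615, -0.0615, 0.0447]
orientation: [0.0, -0.0, 1.0, -0.0]
wrist_force: [-2.1, -1.3, 5.1]
finger_gap: 0.0
grip_force: 2.5
```

Corner 4 gives: the tip is at 44.7 mm with 5 N. I'll press to the stop and hold.

>>> jog_arm --motion '[0,0,0.005,0,0,0,0,0,0,0.008,0,0,0,0,0,0,0.011,0,0,0,0,0,0,0.011,0,0,0,0,0,0,0.011,0,0,0,0]'

```text
clock: 7.12
tcp_pos: [0.6151, -0.0616, 0.0441]
orientation: [0.0, -0.0, 1.0, -0.0]
wrist_force: [-6.9, -0.6, 15.1]
finger_gap: -0.0003
grip_force: 7.2
```

Corner 4 reached its stop. Now the lever beside it, shim 4.

>>> jog_arm --motion '[0,0,-0.1,0,0,0,0,0,0,-0.2,0,0,0,0,-0.02,-0.2,-0.2,0,0,0,0,-0.02,-0.38,-0.15,0,0,0,0,-0.02,-0.38,-0.08,0,0,0,0,-0.02,-0.38,-0.05,0,0,0,0,-0.02,-0.38,-0.05,0,0,0,0]'

```text
clock: 8.0
tcp_pos: [0.6184, -0.1361, 0.0513]
orientation: [-0.001, -0.001, 1.0, 0.001]
wrist_force: [-1.2, -0.5, 0.5]
finger_gap: 0.0002
grip_force: 0.0
```

```bash
python3 - <<'E'
from h import *
print(env.get_state()["tcp_pos"].round(4),env.get_state()["wrist_force"].round(2))
a=read_camera("side")[140:300,190:370]
cv2.imwrite("pics/a.png",cv2.resize(a[:,:,::-1],None,fx=3.5,fy=3.5,interpolation=cv2.INTER_CUBIC))
E
```

```text
[ 0.6184 -0.1361  0.0513] [-1.23 -0.52  0.52]
```

View pics/a.png

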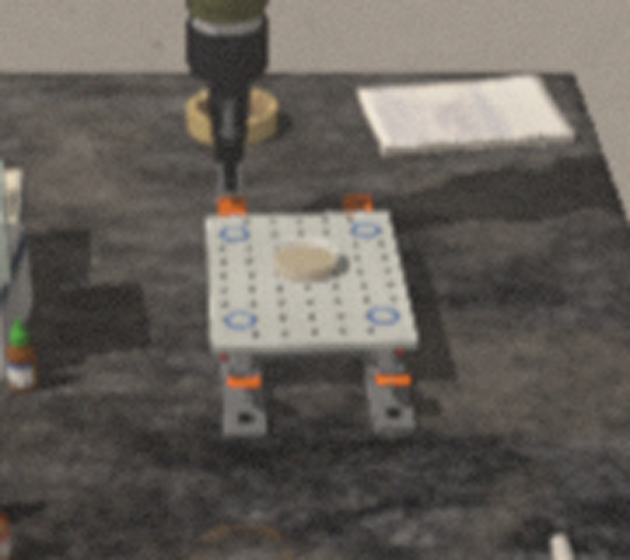

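The fingertip, at (232,185) in the crop, stands right over the shim 4 pad at (232,205). The plate and dish have not moved. Pressing down.

>>> jog_arm --motion '[0,0,0.04,0,0,0,0,0,0,0.06,0,0,0,0,0,0,0.08,0,0,0,0,0,0,0.1,0,0,0,0,0,0,0.12,0,0,0,0,0,0,0.13,0,0,0,0,0,0,0.13,0,0,0,0]'

```text
clock: 8.93
tcp_pos: [0.6187, -0.1371, 0.0258]
orientation: [-0.0, -0.0, 1.0, 0.0]
wrist_force: [0.2, 0.2, 0.2]
finger_gap: -0.0001
grip_force: 0.1
```

>>> jog_arm --motion '[0,0,0.01,0,0,0,0,0,0,0.02,0,0,0,0,0,0,0.03,0,0,0,0,0,0,0.035,0,0,0,0,0,0,0.035,0,0,0,0]'

```text
clock: 9.55
tcp_pos: [0.619, -0.1372, 0.0191]
orientation: [-0.0, -0.0, 1.0, 0.0]
wrist_force: [-0.1, 0.6, 1.6]
finger_gap: 0.0
grip_force: 0.5
```

>>> jog_arm --motion '[0,0,0.005,0,0,0,0,0,0,0.01,0,0,0,0,0,0,0.013,0,0,0,0,0,0,0.013,0,0,0,0]'

```text
clock: 10.05
tcp_pos: [0.6191, -0.1373, 0.0166]
orientation: [0.0, -0.0, 1.0, 0.0]
wrist_force: [0.4, -1.3, 2.1]
finger_gap: -0.0001
grip_force: 0.7
```

>>> jog_arm --motion '[0,0,0.005,0,0,0,0,0,0,0.01,0,0,0,0,0,0,0.014,0,0,0,0,0,0,0.014,0,0,0,0]'

```text
clock: 10.55
tcp_pos: [0.6192, -0.1374, 0.0161]
orientation: [0.001, -0.0, 1.0, -0.0]
wrist_force: [-5.0, 0.3, 15.4]
finger_gap: 0.0002
grip_force: 7.6
```

Hard stop: 15 N with no further travel. Lifting and checking.

>>> jog_arm --motion '[0,0,-0.1,0,0,0,0,0,0,-0.3,0,0,0,0,0,0,-0.6,0,0,0,0,0.3,0,-0.9,0,0,0,0,0.6,0,-0.9,0,0,0,0,0.9,0,-0.9,0,0,0,0,0.9,0,-0.9,0,0,0,0,0.9,0,-0.9,0,0,0,0]'

```text
clock: 11.55
tcp_pos: [0.4391, -0.1375, 0.1942]
orientation: [0.001, 0.0, 1.0, 0.0]
wrist_force: [0.4, -0.3, 0.0]
finger_gap: -0.0003
grip_force: 0.0
```

```bash
python3 - <<'E'
from h import *
print(env.get_state()["tcp_pos"].round(4),env.get_state()["wrist_force"].round(2))
for n in("top","side"):
    im=read_camera(n)
    for c,a in blobs(im,(3,150,100),(16,255,255)):
        p=hit(n,*c,.037)
        if .3<p[0]<.8 and abs(p[1])<.28: print(n,c.round(1),a,p.round(4))
a=im[140:300,190:370]
cv2.imwrite("pics/b.png",cv2.resize(a[:,:,::-1],None,fx=3.5,fy=3.5,interpolation=cv2.INTER_CUBIC))
p=[.6197,-.1363]
for z in(.016,.037):print(z,proj("side",[*p,z]))
E
```

```text
[ 0.4391 -0.1375  0.1942] [ 0.43 -0.3   0.03]
top [324.4 201.4] 50 [ 0.6177 -0.1345  0.037 ]
top [236.2 203.6] 50 [0.6044 0.161  0.037 ]
top [325.  236.6] 54 [ 0.4997 -0.138   0.037 ]
top [237.  239.6] 52 [0.4839 0.1551 0.037 ]
side [291.6 197.1] 34 [ 0.4976 -0.1429  0.037 ]
side [194.4 240.7] 9 [0.7873 0.1208 0.037 ]
side [301.9 248. ] 27 [0.4808 0.1592 0.037 ]
side [259.7 248.7] 23 [0.5995 0.1626 0.037 ]
0.016 [255.09896503 203.59883084]
0.037 [255.00545601 198.08262458]
```

View pics/b.png

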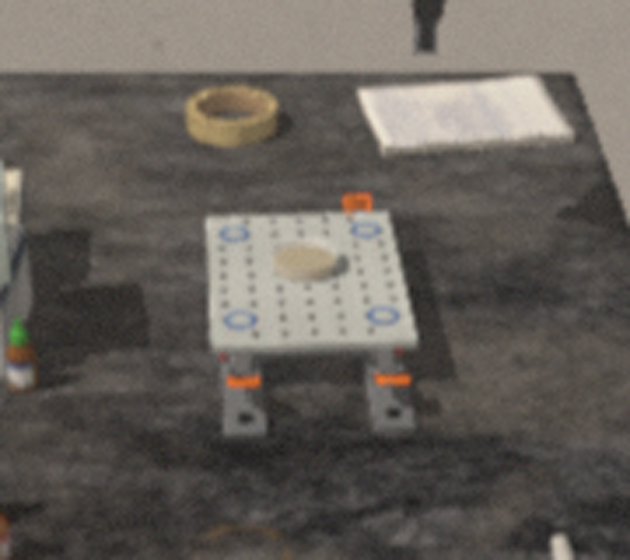

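The shim 4 pad has dropped out of sight behind the plate. The other three pads, at (357,203), (243,382) and (392,380), still stand, and the plate, dish and bystanders are unmoved.

```bash
python3 -c "
from workcell import env
print(env.hand_in())"
```

```text
the job is handed in; nothing more can be done
None
```

Corner 4 (far right) was the one that gave: it dropped about 4 mm, so I pressed shim lever 4 down to its hard stop, left the other three standing, and handed the job in at about 12 s (no verdict returned; corner 3 was not pressed).

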